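# Rack the yellow-grip pad template on the yellow rails

### The arm

A 6-joint arm with a two-finger parallel gripper is mounted at the origin on the work surface. World frame = base frame: x ahead of the robot, y to its left, z up, the work surface at z = 0. Lengths are in mm, angles in rad, forces in N, time in s.
With the tool pointing down it reaches from about 375 to 925 mm from the base axis. Payload 5.7 kg.
Tool frame: the origin (TCP) lies at the very end of the fingers, on their centre line; the grasp point (between the pads) lies grip_depth behind it (grip_depth is the distance from the TCP to the grasp point, in mm); z points along the fingers, y is the direction in which the jaws open and shut (so a half turn about z gives the same grasp; the last joint's range is limited). The gripper opens to 85 mm and grips with 20 to 120 N. Pads are 22 mm wide; open, the fingers measure 114 mm over their backs; the gripper's body (76 mm by 85 mm) begins 54 mm behind the grasp point. The pads swing forward as they close: fully open they stand 13 mm farther back than shut.
Start: joints at [1.224, 0.359, 1.51, -0, 1.272, -0.115], TCP at [137.831, 583.919, 195.367] pointing down, gripper open.
Joint ranges: [-2.97, 2.97], [-1.01, 2.36], [0.21, 2.38], [-0.96, 4.11], [0.2, 2.71], [-2.98, 2.98]. Speed limits (rad/s): [2.39, 2.39, 3.14, 3.14, 3.14, 3.14].

### API

Orientations are given as a unit quaternion [w, x, y, z].
In Python, from plant import * gives the robot as it stands. The module is installed in compiled form; this text tells all that it offers.
- The arm moves only by the shell command python3 -m crank 'ROWS' [OPENING] [FORCE]. ROWS is JSON, a list that holds one entry, the list of rows, each a list of 6 numbers: the shift along the world's x, y, z as a fraction of full scale, then the turn, a rotation vector about the world's x, y, z as a fraction of full scale. In form: [[[dx, dy, dz, ax, ay, az], ...]]. A call has 1 to 5 rows; each row shifts and turns the commanded pose from where the row before left it; what a row does not reach is not made up. Full scale, the value 1, is 5 cm for a shift and 0.1 rad for a turn. A row lasts 1/10 s, in which the tool goes at most 50 mm and 8.59 degrees, less where a joint would pass 70% of its speed; a pose out of reach is approached as far as the arm can. A call with a number of a shift or a turn outside -1 to 1 is refused whole. A call with a gripper value outside its range is refused whole. OPENING is the opening, from -1 (shut) to 1 (fully open), set as the call begins (- or left out, the last holds). The fingers move at their own pace and stop on an object; FORCE is the grip in N (left out, the last holds). Time passes only in rows, so rows that do not move let the fingers close. It gives the time, the measured TCP pose, the force and the opening at its end, in the units of the state.
- get_obs(): the state, without advancing time (a new reading comes with each control period).
- read_camera(name): name is "scene" or "top"; returns a dict with "image" (420x560x3 uint8, blue, green, red), "K" (3x3 intrinsics, pixels), "cam_to_world" (4x4, takes a point from camera to world coordinates). Camera axes: x right, y down, z forward; pixel columns grow to the right and rows downward; lengths in mm; the calibration is good to about 2 mm. A picture is of the moment at which its call begins. There is no depth.
- close_job(): hands the job in, once; it reports no verdict.
Trained networks look in a picture, given as the dict that the camera call returned (one of the last four; its "shot" number tells which), for a name from the list of things; names that differ only in an ending like _2 or _b are one class to them, and where a whole thing is asked for, a point or a joint stands for the part that bears it (a point fixed in the world has none). Each returns a list of dicts, best first, with "confidence" (0 to 1); they miss things now and then, are a little off and sometimes report something else, mostly with a low value. They report only what shows in the picture. A call takes as long as a camera call. They do not tell look-alikes from the thing itself.
- find_in(picture, label): "point" ([column, row] in pixels, amid what is visible of it).
- trace(picture, label): "region" (420x560 bool, what is visible of it) and "point" ([column, row] in pixels, amid what is visible of it).
- place_of(picture, label): "point" ([column, row] in pixels: a listed point, or the origin of a listed thing).
The state is a dict: "time_s": time; "joint_pos": joint angles; "joint_vel": joint speeds; "joint_torque": joint torques, N m; "ee_pos": TCP position; "tcp_rot": TCP orientation; "ft_force": force on the tool from outside, world axes, zero at the start; "ft_torque": the same for the moment, N m; "grip_width": opening from 0.0 (shut) to 1.0 (fully open).
Only numpy, scipy, OpenCV 4.12 (cv2) and the standard library are available. Lean on these libraries where they do the work, as an engineer would, in place of code of your own. Each camera call takes 0.05 s, during which the arm holds its last target. There are 200 camera calls.

### The job

Pick up the aluminium pad template with the yellow grip and put it away in the rack: slide it in level from the rack's open front onto the yellow pair of rails, fully home against the stops at their far ends, and let go. Leave the template with the blue grip lying where it is.

Things in the scene. Friction and masses are not known exactly. Their poses are not given: they have to be found in the camera images.
- yellow_template_grip (a point): Centre of the yellow grip of the loose template to rack, 34 mm above its underside. Flat aluminium plate 120 (x) x 160 (y) x 4 mm, ~0.24 kg, lying on the bench. The grip, a slab 12 mm thick (x), 60 long (y), stands at the plate's middle, 4 to 54 mm above the underside, at the centre of mass: pinch it from above, fingers closing along x. z up; same either way round.
- yellow_home (a point): Where the yellow grip's centre is when the template is home: midway between the yellow ledges, 34 mm above their tops. x: sliding-in direction, level; z up. Ledges fixed, tops 65 to 120 mm above the bench, from x -90 to +60 mm, where 20 mm high stops stand; each 22 mm wide, 132 mm apart, outer flanges 20 mm high, 176 mm apart (8 mm free each side of the plate).
- rack: Fixed steel rack 210 mm wide, 192 high; origin on the bench below the home point, x from open front to back. Open front, back, top; 4 posts at x +-45 mm, inner faces 186 mm apart. Three rail pairs of one spacing: blue (tops 25 mm), yellow, grey (tops 172, undersides 167); blue and grey span x -62 to 68. The 132 mm lane between ledges is clear all the way up for a gripper.
- blue_template_grip (a point): Centre of the upright blue grip of the second template, of the same shape and size as the yellow one, lying flat on the bench; it is to be left alone.
Things that resemble listed ones, but are neither listed nor needed, are in the scene too. Leave any green look-alike of the part that bears yellow_template_grip alone.

How it is judged:
By the outcome, as a careful person would: the job done as asked, in the order asked, and still so for the second after the job is handed in, with the robot touching nothing.
It also fails if it takes over 43 s, if anything falls off the work surface, if the arm or the gripper's body presses on something with over 40 N, if the wrist force passes 120 N, or if a joint passes its speed limit or range.

## Working session

There is one attempt and no reset: what is moved stays moved. The work goes in short steps, Python scripts to look and compute and a shell command to move; the robot and the scene stay as the last step left them, time stands still between calls to the robot, and variables do not carry over. Pictures are saved under pics/ and viewed, about 8 in all and at most 12, crops included, and the job is handed in when it is done.

```bash
mkdir -p pics
cat > h.py <<'E'
from plant import *
import numpy as np, cv2
def ray(c,px):
    T=np.array(c["cam_to_world"]);d=np.linalg.inv(np.array(c["K"]))@np.array([px[0],px[1],1.])
    return T[:3,3],T[:3,:3]@d
def atz(c,px,z):
    o,d=ray(c,px);return o+d*(z-o[2])/d[2]
def tri(c1,p1,c2,p2):
    o1,d1=ray(c1,p1);o2,d2=ray(c2,p2)
    d1=d1/np.linalg.norm(d1);d2=d2/np.linalg.norm(d2)
    s=np.linalg.lstsq(np.stack([d1,-d2],1),o2-o1,rcond=None)[0]
    a=o1+s[0]*d1;b=o2+s[1]*d2
    return (a+b)/2,np.linalg.norm(a-b)
def proj(c,P):
    T=np.linalg.inv(np.array(c["cam_to_world"]));q=T[:3,:3]@np.asarray(P,float)+T[:3,3];q=np.array(c["K"])@q
    return q[:2]/q[2]
E
python3 - <<'E'
from h import *
np.set_printoptions(precision=1,suppress=True)
o=get_obs();print(o["ee_pos"],o["tcp_rot"],o["ft_force"],o["grip_width"],o["time_s"])
try: print(grip_depth)
except Exception as e: print(e)
for n in("scene","top"):
    c=read_camera(n);cv2.imwrite(f"pics/{n}0.png",c["image"]);print(n,np.array(c["cam_to_world"])[:3,3])
    for l in("yellow_template_grip","yellow_home","rack","blue_template_grip"):
        for f in (find_in,place_of):
            r=f(c,l);print(f.__name__,l,[(np.round(x["point"],1).tolist(),round(x["confidence"],2)) for x in r[:4]])
E
```

```text
[137.6 583.2 194.5] [-0.   0.1  1.  -0. ] [ 0.1  0.5 -0. ] 0.9981176853266117 0.0
18.700000000000003
scene [1046.7 -183.4  768.8]
call yellow_template_grip [([365.5, 191.3], 0.94), ([157.5, 210.2], 0.75), ([156.3, 299.0], 0.61)]
call yellow_template_grip [([154.0, 289.1], 0.91), ([155.6, 202.3], 0.64), ([271.9, 224.8], 0.57), ([365.9, 179.7], 0.56)]
call yellow_home [([468.0, 240.6], 0.57)]
call yellow_home [([432.2, 270.8], 0.34)]
call rack [([443.1, 257.9], 0.65)]
call rack [([429.2, 276.5], 0.58)]
call blue_template_grip [([272.4, 231.7], 0.67)]
call blue_template_grip [([270.8, 225.8], 0.92)]
top [486.3 -48.8 917.3]
call yellow_template_grip [([416.0, 284.6], 0.92), ([186.7, 275.2], 0.74), ([414.7, 175.6], 0.73)]
call yellow_template_grip [([420.3, 283.5], 0.76), ([419.5, 172.2], 0.71), ([184.8, 279.2], 0.66)]
call yellow_home [([103.1, 165.5], 0.78)]
call yellow_home []
call rack [([145.2, 157.7], 0.62)]
call rack [([151.3, 160.9], 0.91)]
call blue_template_grip [([297.3, 234.4], 0.76)]
call blue_template_grip [([298.4, 235.2], 0.64)]
```

View pics/scene0.png

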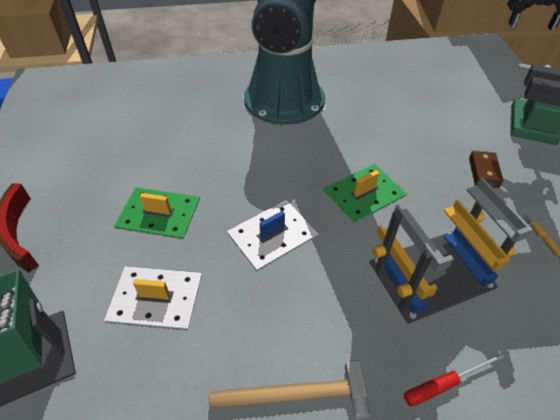

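View pics/top0.png

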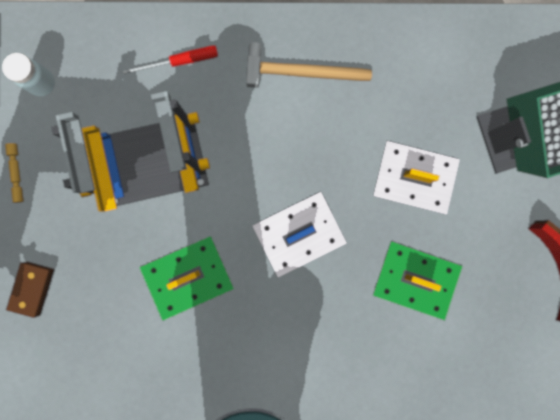

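The candidates for the yellow-gripped template are scene (154,290) / top (420,174), an aluminium plate; and scene (156,203) / top (425,283) and scene (366,183) / top (185,279), both green plates. The aluminium one is the target. Next I'll crop the target and the rack.

Run:
```python
import cv2,numpy as np
a=cv2.imread("pics/scene0.png");b=cv2.imread("pics/top0.png")
z=lambda i,x0,x1,y0,y1,w,h:cv2.resize(i[y0:y1,x0:x1],(w,h),interpolation=cv2.INTER_CUBIC)
L=z(a,360,540,170,330,450,400);R=z(b,40,220,80,220,350,400*1)
R=z(b,45,215,85,220,350,278)
R2=z(b,370,470,130,220,133*1,122)
can=np.zeros((600,800,3),np.uint8)
can[:400,:450]=L;can[:278,450:]=R
can[300:300+270,460:760]=z(b,370,470,130,220,300,270)
can[410:600,:250]=z(a,95,215,255,346,250,190)
cv2.imwrite("pics/crop1.png",can)
```

```text
(no output)
```

View pics/crop1.png

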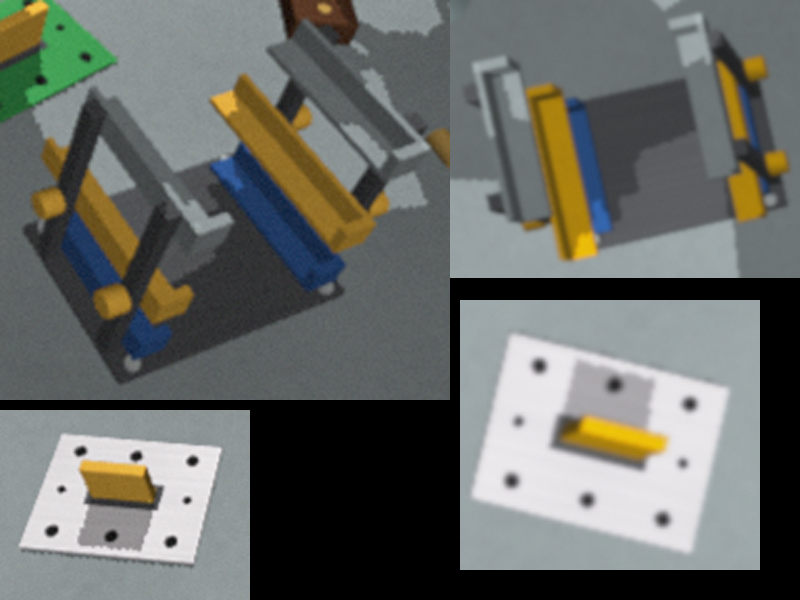

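The crops show the target to be the aluminium plate with the yellow grip. The rack's stops are on the side away from the robot (+x), so its open front faces the robot. Next I'll fit the plate rectangle and a rack model.

```bash
cat > fit.py <<'E'
from h import *
from scipy.optimize import minimize, differential_evolution
def tmpl(c,box,z=4):
    im=c["image"].astype(int);x0,x1,y0,y1=box
    m=(im.min(2)>195);m2=np.zeros_like(m);m2[y0:y1,x0:x1]=m[y0:y1,x0:x1]
    pts=cv2.findNonZero(m2.astype(np.uint8));h=cv2.convexHull(pts)[:,0]
    W=np.array([atz(c,p,z)[:2] for p in h],np.float32)
    return cv2.minAreaRect(W)
# boxes x0,x1,y0,y1,z0,z1,label relative to rack; h = yellow top
def boxes(h):
    B=[]
    for s in(1,-1):
        def add(x0,x1,y0,y1,z0,z1,l):
            y=sorted((s*y0,s*y1));B.append((x0,x1,y[0],y[1],z0,z1,l))
        for t,xa,l in((25,-62,2),(h,-90,1),(172,-62,3)):
            add(xa,68,66,88,t-5,t,l);add(xa,68,88,93,t-5,t+20,l);add(60,68,66,88,t,t+20,l)
        for px in(45,-45): add(px-6,px+6,93,105,0,192,4)
    return B
def cloud(h,st=2.0):
    P=[];L=[]
    for x0,x1,y0,y1,z0,z1,l in boxes(h):
        g=[np.linspace(a,b,max(2,int((b-a)/st)+1)) for a,b in((x0,x1),(y0,y1),(z0,z1))]
        for k in range(3):
            for e in(0,-1):
                q=list(g);q[k]=g[k][[e]]
                p=np.stack(np.meshgrid(*q,indexing="ij"),-1).reshape(-1,3);P.append(p);L.append(np.full(len(p),l))
    return np.vstack(P),np.concatenate(L)
def render(c,x,y,a,h):
    P,L=cloud(h);R=np.array([[np.cos(a),-np.sin(a),0],[np.sin(a),np.cos(a),0],[0,0,1]])
    P=P@R.T+[x,y,0];T=np.linalg.inv(np.array(c["cam_to_world"]));q=(P@T[:3,:3].T+T[:3,3])@np.array(c["K"]).T
    u=np.round(q[:,:2]/q[:,2:]).astype(int);ok=(u[:,0]>=0)&(u[:,0]<560)&(u[:,1]>=0)&(u[:,1]<420)
    u=u[ok];o=np.argsort(-q[ok,2]);img=np.zeros((420,560),np.uint8);img[u[o,1],u[o,0]]=L[ok][o];return img
def seg(c,box):
    hsv=cv2.cvtColor(c["image"],cv2.COLOR_BGR2HSV);H,S,V=cv2.split(hsv);x0,x1,y0,y1=box
    r=np.zeros((420,560),np.uint8);w=np.zeros_like(r);w[y0:y1,x0:x1]=1
    r[(H>14)&(H<32)&(S>130)&(V>50)&(w>0)]=1;r[(H>100)&(H<125)&(S>130)&(V>40)&(w>0)]=2
    return r
E
cat > f1.py <<'E'
from fit import *
np.set_printoptions(precision=2,suppress=True)
cs=read_camera("scene");ct=read_camera("top")
print("top",tmpl(ct,(365,470,130,220)));print("scn",tmpl(cs,(95,212,255,340)))
S=[(cs,seg(cs,(365,525,190,325))),(ct,seg(ct,(75,215,95,220)))]
bl=lambda m:cv2.GaussianBlur(m.astype(np.float32),(0,0),1.2)
def cost(p):
    e=0
    for c,s in S:
        r=render(c,*p)
        for l in(1,2): e+=((bl(r==l)-bl(s==l))**2).sum()
    return e
x0=atz(ct,(140,160),30)[:2];print("guess",x0)
res=differential_evolution(cost,[(x0[0]-50,x0[0]+50),(x0[1]-50,x0[1]+50),(-.1,.6),(65,120)],maxiter=25,popsize=8,seed=1,polish=False)
res=minimize(cost,res.x,method="Nelder-Mead",options=dict(initial_simplex=res.x+np.vstack([np.zeros(4),np.diag([4,4,.04,4])]),maxiter=150))
print(res.x,res.fun,[ (s>0).sum() for _,s in S])
can=[]
for (c,s),(a,b,d,e) in zip(S,((360,540,170,330),(45,225,75,235))):
    r=render(c,*res.x);im=c["image"].copy()
    for l,col in((1,(0,0,255)),(2,(255,0,255)),(3,(0,255,0)),(4,(255,255,255))):
        ed=cv2.morphologyEx((r==l).astype(np.uint8),cv2.MORPH_CLOSE,np.ones((3,3)))
        cn,_=cv2.findContours(ed,0,2);big=cv2.resize(im,None,fx=1,fy=1);cv2.drawContours(im,cn,-1,col,1)
    can.append(cv2.resize(im[d:e,a:b],(400,356),interpolation=cv2.INTER_NEAREST))
cv2.imwrite("pics/fit1.png",np.hstack(can))
E
time python3 f1.py
```

```text
top ((595.2437744140625, -355.6420593261719), (160.43296813964844, 119.81114959716797), 75.51789855957031)
scn ((594.048095703125, -356.9278259277344), (158.40000915527344, 118.92626190185547), 75.44100189208984)
guess [630.99 215.18]
[631.96 200.14   0.22  80.14] 792.5596313476562 [np.int64(4361), np.int64(2861)]
real	0m28.739s
user	0m27.548s
sys	0m0.188s
```

View pics/fit1.png

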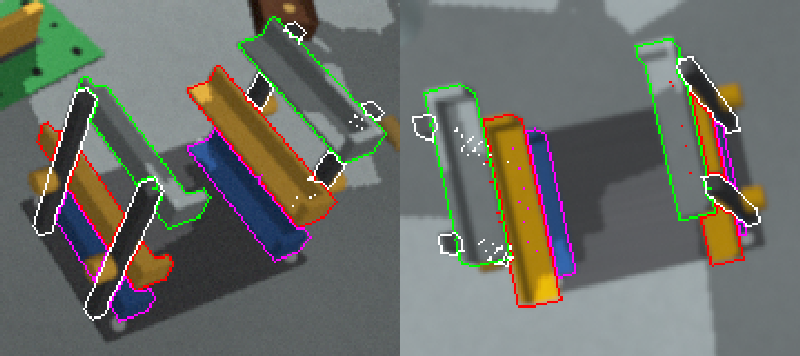

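The model outline lies on the rails in both views: rack origin is about (632, 200), yaw 0.22, yellow ledge tops about 80 mm. The template is at (594.6, -356.3), with its x axis at -14.5°. Moving over it now.

```bash
python3 -m crank '[[[0.48,-0.77,0,0,0,-0.8],[0.48,-0.77,0,0,0,-0.8],[0.48,-0.77,0,0,0,-0.8],[0.48,-0.77,0,0,0,-0.8],[0.48,-0.77,0,0,0,-0.8]]]' 1 60
python3 -m crank '[[[0.48,-0.77,0,0,0,-0.8],[0.48,-0.77,0,0,0,-0.8],[0.48,-0.77,0,0,0,-0.8],[0.48,-0.77,0,0,0,-0.8],[0.48,-0.77,0,0,0,-0.8]]]'
python3 -m crank '[[[0.16,-0.98,0,0,0,-0.7],[0.16,-0.98,0,0,0,-0.7],[0.16,-0.98,0,0,0,-0.7],[0.16,-0.98,0,0,0,-0.7],[0.16,-0.98,0,0,0,-0.7]]]'
python3 -m crank '[[[0.44,-0.76,0,0,0,-0.55],[0.44,-0.76,0,0,0,-0.55],[0.44,-0.76,0,0,0,-0.55],[0.44,-0.76,0,0,0,-0.55]]]'
python3 -m crank '[[[0.44,-0.76,0,0,0,-0.55],[0.44,-0.76,0,0,0,-0.55],[0.44,-0.76,0,0,0,-0.55],[0.44,-0.76,0,0,0,-0.55],[0,0,0,0,0,0]]]'
cat > st.py <<'E'
from h import *
from scipy.spatial.transform import Rotation as R
import sys
def st():
    o=get_obs();M=R.from_quat(o["tcp_rot"],scalar_first=True).as_matrix()
    print("t%.2f pos %s yaw_y %.4f zax %s f %s tq %s g %.3f"%(o["time_s"],np.round(o["ee_pos"],1),np.arctan2(M[1,1],M[0,1]),np.round(M[:,2],4),np.round(o["ft_force"],1),np.round(o["ft_torque"],2),o["grip_width"]))
    return o,M
if __name__=="__main__":
    st()
E
python3 st.py
```

```text
time_s: 1.5
ee_pos: [258.5, 390.0, 195.5]
tcp_rot: [0.0, 0.312, 0.95, 0.0]
ft_force: [1.5, -0.3, 0.1]
grip_width: 0.999
time_s: 2.0
ee_pos: [378.7, 197.3, 195.7]
tcp_rot: [0.0, 0.495, 0.869, 0.0]
ft_force: [0.7, 0.4, -0.6]
grip_width: 1.0
time_s: 2.5
ee_pos: [418.0, -48.2, 195.7]
tcp_rot: [0.0, 0.638, 0.77, 0.0]
ft_force: [0.4, 0.5, -0.3]
grip_width: 1.0
time_s: 2.9
ee_pos: [506.5, -200.0, 195.5]
tcp_rot: [0.0, 0.719, 0.695, 0.0]
ft_force: [0.4, 0.6, -0.1]
grip_width: 1.003
time_s: 3.4
ee_pos: [596.3, -355.6, 194.6]
tcp_rot: [0.002, 0.791, 0.611, -0.0]
ft_force: [0.2, 0.4, -0.1]
grip_width: 1.003
t3.40 pos [ 596.3 -355.6  194.6] yaw_y -0.2551 zax [ 0.0022 -0.0031 -1.    ] f [ 0.2  0.4 -0.1] tq [0.   0.01 0.02] g 1.003
```

```bash
python3 -m crank '[[[-0.02,-0.01,-0.8,0,0,0],[0,0,-0.8,0,0,0],[0,0,-0.8,0,0,0],[0,0,-0.6,0,0,0],[0,0,-0.3,0,0,0]]]' 1 60
python3 -m crank '[[[0,0,-0.2,0,0,0],[0,0,0,0,0,0]]]'; python3 st.py
python3 -m crank '[[[0,0,0,0,0,0],[0,0,0,0,0,0],[0,0,0,0,0,0],[0,0,0,0,0,0],[0,0,0,0,0,0]]]' -1 60
python3 -m crank '[[[0,0,0,0,0,0],[0,0,0,0,0,0],[0,0,0,0,0,0]]]'; python3 st.py
```

```text
time_s: 3.9
ee_pos: [590.6, -348.6, 27.1]
tcp_rot: [-0.003, 0.79, 0.613, -0.001]
ft_force: [-0.6, -0.1, -0.1]
grip_width: 1.002
time_s: 4.1
ee_pos: [592.6, -350.3, 19.9]
tcp_rot: [-0.001, 0.79, 0.613, -0.0]
ft_force: [-0.7, -0.6, 0.1]
grip_width: 0.995
t4.10 pos [ 592.6 -350.3   19.9] yaw_y -0.2508 zax [-9.e-04  7.e-04 -1.e+00] f [-0.7 -0.6  0.1] tq [-0.02  0.02 -0.01] g 0.995
time_s: 4.6
ee_pos: [593.1, -350.8, 20.9]
tcp_rot: [0.0, 0.79, 0.613, 0.0]
ft_force: [0.4, -0.3, 0.2]
grip_width: 0.144
time_s: 4.9
ee_pos: [592.8, -350.5, 20.3]
tcp_rot: [-0.0, 0.79, 0.613, -0.0]
ft_force: [0.8, 0.9, 0.1]
grip_width: 0.004
t4.90 pos [ 592.8 -350.5   20.3] yaw_y -0.2510 zax [-2.e-04  1.e-04 -1.e+00] f [0.8 0.9 0.1] tq [-0.03  0.02 -0.01] g 0.004
```

Run:
```python
from fit import *
cs=read_camera("scene");ct=read_camera("top")
z=lambda i,a,b,c,d:cv2.resize(i[c:d,a:b],(400,400),interpolation=cv2.INTER_CUBIC)
cv2.imwrite("pics/g1.png",np.hstack([z(cs["image"],85,225,220,360),z(ct["image"],350,490,100,240)]))
o=get_obs()["ee_pos"];print(proj(cs,o),proj(ct,o))
```

```text
[155.64279502 289.95904741] [416.64143973 177.49886144]
```

View pics/g1.png

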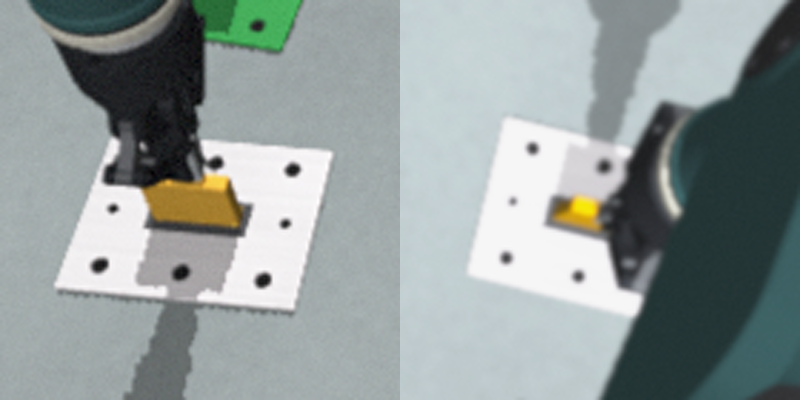

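The fingers shut beside the grip. In the scene view the tips are near (141,283), while the reported TCP projects to (156,290). I'll compare the arm's reported pose with the cameras before going on.

```bash
python3 -m crank '[[[0,0,0,0,0,0],[0,0,0,0,0,0],[0,0,0.4,0,0,0],[0,0,0.8,0,0,0],[0,0,0.8,0,0,0]]]' 1 60
python3 -m crank '[[[0,0,0.8,0,0,0],[0,0,0.4,0,0,0],[0,0,0,0,0,0]]]'
python3 - <<'E'
from fit import *
from st import st
o,M=st();print(o["joint_pos"])
cs=read_camera("scene");ct=read_camera("top")
p=o["ee_pos"];out=[]
for c in(cs,ct):
    im=c["image"].copy();q=proj(c,p);print(q)
    P=np.array(p);tips=[proj(c,P+s*42*M[:,1]) for s in(1,-1)]
    x0=int(np.clip(q[0]-70,0,420));y0=int(np.clip(q[1]-70,0,280))
    cr=cv2.resize(im[y0:y0+140,x0:x0+140],(400,400),interpolation=cv2.INTER_CUBIC);k=400/140
    for t,col in((q,(0,0,255)),(tips[0],(255,0,255)),(tips[1],(0,255,255))): cv2.circle(cr,tuple(int(v) for v in (np.array(t)-[x0,y0]+.5)*k),4,col,-1)
    out.append(cr);print(x0,y0)
cv2.imwrite("pics/g2.png",np.hstack(out))
E
```

```text
time_s: 5.5
ee_pos: [592.0, -350.0, 120.4]
tcp_rot: [-0.001, 0.79, 0.613, -0.0]
ft_force: [0.6, -1.1, -0.4]
grip_width: 0.847
time_s: 5.8
ee_pos: [595.1, -352.2, 184.8]
tcp_rot: [0.004, 0.79, 0.613, 0.001]
ft_force: [0.3, -0.8, 0.2]
grip_width: 0.998
t5.80 pos [ 595.1 -352.2  184.8] yaw_y -0.2509 zax [ 0.0062 -0.0046 -1.    ] f [ 0.3 -0.8  0.2] tq [-0.04 -0.06 -0.02] g 0.998
[-6.34162975e-01  4.94280844e-01  1.31390778e+00 -1.91391052e-05
  1.32570004e+00 -3.83228366e-01]
[133.12184916 240.99547253]
63 170
[449.60907234 164.43867322]
379 94
```

View pics/g2.png

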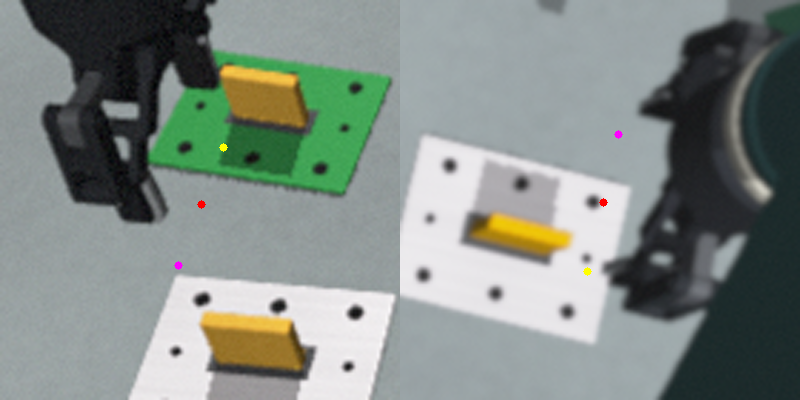

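Run:
```python
from fit import *
cs=read_camera("scene");ct=read_camera("top")
np.set_printoptions(precision=1,suppress=True)
k=.35
A=[(63+145*k,170+215*k),(63+205*k,170+85*k)];B=[(379+215*k,94+270*k),(379+245*k,94+110*k)]
# yellow dot/magenta: scene near-camera tip = +x side = top-image upper tip
print(tri(cs,A[0],ct,B[1]),tri(cs,A[1],ct,B[0]))
mA=np.mean(A,0);mB=np.mean(B,0);print(mA,mB,tri(cs,mA,ct,mB))
```

```text
(array([ 638.6, -361.6,  234.4]), np.float64(7.865775961095552)) (array([ 549.6, -339.5,  233.2]), np.float64(1.5337177500061465))
[124.2 222.5] [459.5 160.5] (array([ 594.3, -351.6,  231.7]), np.float64(5.029051504805969))
```

Triangulating the open finger tips gives xy as reported, but z about 233 instead of the expected 198 (185 + 13). So the real tip sits about 34 mm higher than reported, and the fingers closed just above the grip. I'll treat the cameras as true, go down in stages and look.

```bash
python3 -m crank '[[[0,-0.08,-0.4,0,0,0],[0,0,-0.4,0,0,0],[0,0,-0.4,0,0,0],[0,0,-0.4,0,0,0],[0,0,-0.4,0,0,0]]]'
python3 -m crank '[[[0,0,-0.4,0,0,0],[0,0,-0.4,0,0,0],[0,0,-0.4,0,0,0],[0,0,-0.3,0,0,0],[0,0,0,0,0,0]]]'
cat > look.py <<'E'
import sys
from fit import *
from st import st
o,M=st();name=sys.argv[1];dz=float(sys.argv[2]);r=int(sys.argv[3]) if len(sys.argv)>3 else 50
out=[]
P=np.array(o["ee_pos"])+[0,0,dz]
for n in("scene","top"):
    c=read_camera(n);q=proj(c,P);x0=int(np.clip(q[0]-r,0,560-2*r));y0=int(np.clip(q[1]-r,0,420-2*r));k=400/(2*r)
    cr=cv2.resize(c["image"][y0:y0+2*r,x0:x0+2*r],(400,400),interpolation=cv2.INTER_CUBIC);print(n,x0,y0,k,np.round(q,1))
    for t,col in((q,(0,0,255)),(proj(c,P+42*M[:,1]),(255,0,255)),(proj(c,P-42*M[:,1]),(0,255,0))): cv2.circle(cr,tuple(int(v) for v in (np.array(t)-[x0,y0]+.5)*k),3,col,-1)
    out.append(cr)
cv2.imwrite(f"pics/{name}.png",np.hstack(out))
E
python3 look.py g3 47
```

```text
time_s: 6.5
ee_pos: [591.5, -353.6, 77.3]
tcp_rot: [-0.002, 0.79, 0.613, -0.001]
ft_force: [0.1, -0.8, 0.0]
grip_width: 1.001
time_s: 7.0
ee_pos: [590.2, -352.6, 1.5]
tcp_rot: [-0.003, 0.79, 0.613, -0.001]
ft_force: [-1.1, -0.1, 0.1]
grip_width: 0.998
t7.00 pos [ 590.2 -352.6    1.5] yaw_y -0.2510 zax [-0.0057  0.0042 -1.    ] f [-1.1 -0.1  0.1] tq [ 0.03 -0.03 -0.02] g 0.998
scene 101 231 4.0 [151.4 281.4]
top 372 127 4.0 [422.3 177.1]
```

View pics/g3.png

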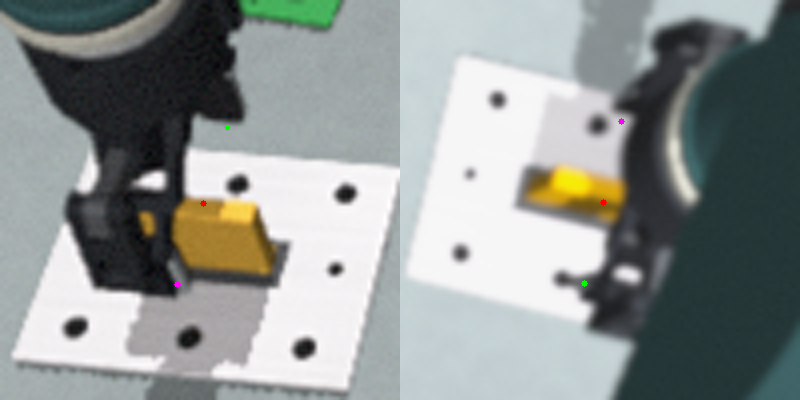

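The fingers now straddle the grip: top-view fingers at crop (620,105) and (595,300), grip line between them, tips roughly 45 mm up. I'll go about 13 mm lower, correct xy and close.

```bash
python3 -m crank '[[[0.04,-0.03,-0.13,0,0,0],[0.04,-0.03,-0.13,0,0,0],[0,0,0,0,0,0]]]'; python3 st.py
python3 -m crank '[[[0,0,0,0,0,0],[0,0,0,0,0,0],[0,0,0,0,0,0],[0,0,0,0,0,0],[0,0,0,0,0,0]]]' -1 60
python3 -m crank '[[[0,0,0,0,0,0],[0,0,0,0,0,0],[0,0,0,0,0,0]]]'; python3 st.py
```

```text
time_s: 7.4
ee_pos: [597.0, -357.7, -8.1]
tcp_rot: [-0.0, 0.79, 0.613, -0.0]
ft_force: [-0.6, 0.2, 0.2]
grip_width: 0.994
t7.40 pos [ 597.  -357.7   -8.1] yaw_y -0.2510 zax [-2.e-04  0.e+00 -1.e+00] f [-0.6  0.2  0.2] tq [0.04 0.03 0.01] g 0.994
time_s: 7.9
ee_pos: [596.7, -357.5, -7.5]
tcp_rot: [-0.0, 0.79, 0.613, -0.0]
ft_force: [0.3, 1.3, 0.9]
grip_width: 0.146
time_s: 8.2
ee_pos: [597.0, -357.7, -7.3]
tcp_rot: [0.0, 0.79, 0.613, 0.0]
ft_force: [-1.7, 1.1, 3.1]
grip_width: 0.13
t8.20 pos [ 597.  -357.7   -7.3] yaw_y -0.2511 zax [ 2.e-04 -2.e-04 -1.e+00] f [-1.7  1.1  3.1] tq [0.05 0.07 0.02] g 0.130
```

```bash
python3 -m crank '[[[0,0,0.2,0,0,0],[0,0,0.5,0,0,0],[0,0,0.7,0,0,0],[0,0,0.7,0,0,0],[0,0,0.4,0,0,0]]]'
python3 -m crank '[[[-0.16,0.36,0,0,0,0.2],[-0.31,0.72,0,0,0,0.45],[-0.31,0.72,0,0,0,0.5],[-0.31,0.72,0,0,0,0.5],[-0.31,0.72,0,0,0,0.5]]]'
python3 -m crank '[[[-0.31,0.72,0,0,0,0.5],[-0.31,0.72,0,0,0,0.5],[-0.31,0.72,0,0,0,0.5],[-0.31,0.72,0,0,0,0.5],[-0.31,0.72,0,0,0,0.5]]]'
python3 -m crank '[[[-0.16,0.6,0,0,0,0.05],[0.05,0.8,0,0,0,0],[0.05,0.8,0,0,0,0],[0.05,0.7,0,0,0,0],[0,0.3,0,0,0,0]]]'
python3 -m crank '[[[0,0,0,0,0,0],[0,0,0,0,0,0]]]'
python3 look.py g4 34 90
```

```text
time_s: 8.7
ee_pos: [597.9, -358.3, 120.7]
tcp_rot: [0.002, 0.79, 0.613, 0.0]
ft_force: [0.4, -0.3, -2.0]
grip_width: 0.126
time_s: 9.2
ee_pos: [525.7, -194.1, 117.5]
tcp_rot: [-0.0, 0.719, 0.695, -0.0]
ft_force: [0.2, 0.8, -2.3]
grip_width: 0.13
time_s: 9.7
ee_pos: [448.3, -14.2, 117.6]
tcp_rot: [-0.0, 0.627, 0.779, 0.0]
ft_force: [0.4, -0.1, -2.0]
grip_width: 0.128
time_s: 10.2
ee_pos: [448.9, 147.2, 117.8]
tcp_rot: [-0.0, 0.625, 0.781, 0.001]
ft_force: [0.1, -1.0, -1.8]
grip_width: 0.126
time_s: 10.4
ee_pos: [448.5, 144.3, 117.4]
tcp_rot: [-0.0, 0.625, 0.781, -0.0]
ft_force: [-0.9, 0.0, -1.8]
grip_width: 0.128
t10.40 pos [448.5 144.3 117.4] yaw_y 0.2202 zax [-4.e-04 -4.e-04 -1.e+00] f [-0.9  0.  -1.8] tq [-0.04  0.02  0.01] g 0.128
scene 301 72 2.2222222222222223 [391.8 162. ]
top 70 163 2.2222222222222223 [160.  253.4]
```

View pics/g4.png

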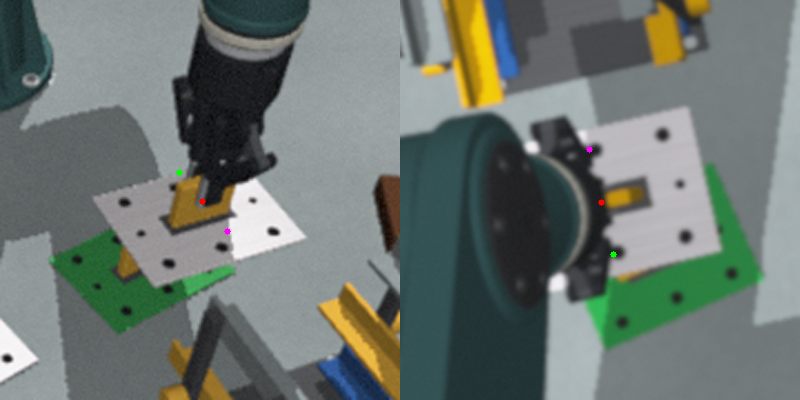

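The template is held level at about 127 mm, clear of the green one below. In the scene view the plate corners are at orig (343,161), (371,201) and (438,179); in the top view at (200,211) and (215,276). I'll fit its pose from these corners.

```bash
cat > pl.py <<'E'
from fit import *
from st import st
from scipy.optimize import least_squares
np.set_printoptions(precision=2,suppress=True)
o,M=st();cs=read_camera("scene");ct=read_camera("top")
obs=[(cs,(342.9,161.1),(-1,-1)),(cs,(370.8,201.2),(1,-1)),(cs,(438.3,179.1),(1,1)),(ct,(200.1,211.2),(1,-1)),(ct,(214.9,276.),(-1,-1))]
ref=[]
for c,p,s in obs:
    g=cv2.cvtColor(c["image"],cv2.COLOR_BGR2GRAY)
    q=cv2.cornerSubPix(g,np.array([[p]],np.float32),(4,4),(-1,-1),(3,50,.01))[0,0];print(p,q);ref.append((c,q if np.linalg.norm(q-p)<2.5 else p,s))
def f(v):
    x,y,z,a=v;R=np.array([[np.cos(a),-np.sin(a)],[np.sin(a),np.cos(a)]])
    return np.concatenate([proj(c,np.append(R@[60*s[0],80*s[1]]+[x,y],z+2))-p for c,p,s in ref])
r=least_squares(f,[o["ee_pos"][0],o["ee_pos"][1],125,.22]);print("plate x y underside yaw",r.x,"res",r.fun);print("minus tcp",r.x[:3]-o["ee_pos"])
E
python3 pl.py
```

```text
t10.50 pos [448.6 143.6 117.4] yaw_y 0.2184 zax [-0. -0. -1.] f [-0.5 -0.3 -2.3] tq [ 0.03 -0.01 -0.03] g 0.128
(342.9, 161.1) [341.46 160.19]
(370.8, 201.2) [370.81 201.21]
(438.3, 179.1) [437.94 178.57]
(200.1, 211.2) [199.25 210.35]
(214.9, 276.0) [214.48 275.28]
plate x y underside yaw [446.72 144.56 126.07   0.23] res [ 0.31  0.78 -0.46 -0.49  0.69 -0.13 -0.09 -0.02  0.51  0.23]
minus tcp [-1.85  0.95  8.69]
```

```bash
python3 -m crank '[[[-0.03,0.14,-0.4,0,0,0],[-0.03,0.14,-0.4,0,0,-0.05],[0,0,0,0,0,0]]]'; python3 st.py
python3 -m crank '[[[0.39,0.09,0,0,0,0],[0.39,0.09,0,0,0,0],[0.39,0.09,0,0,0,0],[0.39,0.09,0,0,0,0],[0,0,0,0,0,0]]]'
python3 look.py g5 34 80
python3 - <<'E'
from h import *
o=np.array(get_obs()["ee_pos"])+[-1.8,.8,8];c,s=np.cos(.22),np.sin(.22)
d=o[:2]-[632,200.1];print("rack x,y",c*d[0]+s*d[1],-s*d[0]+c*d[1],"underside",o[2])
E
```

```text
time_s: 10.9
ee_pos: [443.6, 157.7, 75.6]
tcp_rot: [-0.002, 0.628, 0.778, -0.002]
ft_force: [-1.2, -0.4, -2.5]
grip_width: 0.135
t10.90 pos [443.6 157.7  75.6] yaw_y 0.2132 zax [-4.8e-03 -8.0e-04 -1.0e+00] f [-1.2 -0.4 -2.5] tq [ 0.03  0.11 -0.03] g 0.135
time_s: 11.4
ee_pos: [528.2, 176.3, 78.7]
tcp_rot: [0.002, 0.628, 0.778, 0.002]
ft_force: [-0.5, -0.3, -2.3]
grip_width: 0.13
t11.40 pos [528.2 176.3  78.7] yaw_y 0.2132 zax [ 4.8e-03  8.0e-04 -1.0e+00] f [-0.5 -0.3 -2.3] tq [-0.   -0.02  0.05] g 0.130
scene 336 121 2.5 [416.1 202. ]
top 67 128 2.5 [147.8 208.7]
rack x,y -112.46348597362467 0.9836199112771453 underside 85.80146690583389
```

View pics/g5.png

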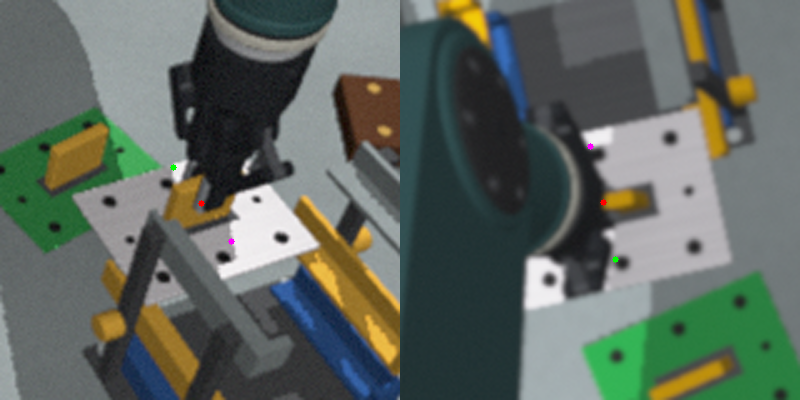

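The plate's front is over the ledges and centred (rack y about +1 mm), roughly 6 mm above them. Sliding further in.

```bash
cat > rk.py <<'E'
from h import *
from st import st
o=np.array(st()[0]["ee_pos"])+[-1.8,.8,8];c,s=np.cos(.22),np.sin(.22)
d=o[:2]-[632,200.1];print("rack x,y",c*d[0]+s*d[1],-s*d[0]+c*d[1],"underside",o[2])
E
python3 -m crank '[[[0.39,0.083,0,0,0,0],[0.39,0.083,0,0,0,0]]]'; python3 rk.py
python3 -m crank '[[[0.39,0.083,0,0,0,0],[0.39,0.083,0,0,0,0],[0.2,0.04,0,0,0,0],[0,0,0,0,0,0]]]'; python3 rk.py
python3 -m crank '[[[0,0,-0.05,0,0,0],[0,0,-0.05,0,0,0],[0,0,0,0,0,0]]]'; python3 rk.py
```

```text
time_s: 11.7
ee_pos: [561.1, 184.0, 77.5]
tcp_rot: [-0.001, 0.628, 0.779, -0.001]
ft_force: [0.4, 0.5, -2.1]
grip_width: 0.128
t11.70 pos [561.1 184.   77.5] yaw_y 0.2139 zax [-2.5e-03 -6.0e-04 -1.0e+00] f [ 0.4  0.5 -2.1] tq [-0.03 -0.    0.07] g 0.128
rack x,y -74.32711800848122 0.9412735222156883 underside 85.50577738103065
time_s: 12.1
ee_pos: [612.3, 194.8, 77.5]
tcp_rot: [0.0, 0.628, 0.779, 0.0]
ft_force: [1.0, -0.4, -2.6]
grip_width: 0.128
t12.10 pos [612.3 194.8  77.5] yaw_y 0.2138 zax [ 2.e-04 -0.e+00 -1.e+00] f [ 1.  -0.4 -2.6] tq [-0.01 -0.02 -0.  ] g 0.128
rack x,y -22.011172329912455 0.2794243234892164 underside 85.51286239082141
time_s: 12.4
ee_pos: [610.4, 194.6, 74.1]
tcp_rot: [-0.0, 0.627, 0.779, -0.0]
ft_force: [-4.0, -2.6, 10.3]
grip_width: 0.126
t12.40 pos [610.4 194.6  74.1] yaw_y 0.2143 zax [-8.e-04 -5.e-04 -1.e+00] f [-4.  -2.6 10.3] tq [-0.26  0.65 -0.03] g 0.126
rack x,y -23.905069082924726 0.5509776978653305 underside 82.12698036749933
```

Contact with the ledges (about 12 N), as expected from the fitted height. I'll ease up a little and push home, watching the force.

```bash
python3 -m crank '[[[0.1,0.022,0.015,0,0,0],[0.1,0.022,0,0,0,0],[0.1,0.022,0,0,0,0],[0,0,0,0,0,0]]]'; python3 rk.py
python3 -m crank '[[[0.06,0.013,0,0,0,0],[0,0,0,0,0,0]]]'; python3 rk.py
python3 -m crank '[[[0.04,0.009,0,0,0,0],[0,0,0,0,0,0]]]'; python3 rk.py
```

```text
time_s: 12.8
ee_pos: [626.1, 198.2, 74.1]
tcp_rot: [-0.0, 0.627, 0.779, -0.0]
ft_force: [-2.3, -0.6, 7.0]
grip_width: 0.127
t12.80 pos [626.1 198.2  74.1] yaw_y 0.2142 zax [-5.e-04 -1.e-04 -1.e+00] f [-2.3 -0.6  7. ] tq [-0.07  0.39  0.03] g 0.127
rack x,y -7.747349118562943 0.6140452344069149 underside 82.14499442916754
time_s: 13.0
ee_pos: [628.4, 198.8, 74.2]
tcp_rot: [-0.0, 0.627, 0.779, -0.001]
ft_force: [-3.6, -1.3, 8.3]
grip_width: 0.129
t13.00 pos [628.4 198.8  74.2] yaw_y 0.2142 zax [-1.5e-03 -3.0e-04 -1.0e+00] f [-3.6 -1.3  8.3] tq [-0.12  0.53 -0.04] g 0.129
rack x,y -5.363807575569192 0.6418702244160942 underside 82.15172646580695
time_s: 13.2
ee_pos: [630.2, 199.1, 74.2]
tcp_rot: [-0.001, 0.627, 0.779, -0.001]
ft_force: [-4.5, -1.9, 9.0]
grip_width: 0.128
t13.20 pos [630.2 199.1  74.2] yaw_y 0.2143 zax [-1.8e-03 -4.0e-04 -1.0e+00] f [-4.5 -1.9  9. ] tq [-0.14  0.62  0.02] g 0.128
rack x,y -3.5649661306314564 0.6392605205775841 underside 82.1547167968446
```

```bash
python3 -m crank '[[[0.04,0.009,0,0,0,0],[0,0,0,0,0,0]]]'; python3 rk.py
python3 -m crank '[[[0.04,0.009,0,0,0,0],[0,0,0,0,0,0]]]'; python3 rk.py
```

```text
time_s: 13.4
ee_pos: [632.1, 199.6, 74.1]
tcp_rot: [-0.001, 0.627, 0.779, -0.001]
ft_force: [-4.6, -0.9, 8.8]
grip_width: 0.13
t13.40 pos [632.1 199.6  74.1] yaw_y 0.2143 zax [-1.8e-03 -4.0e-04 -1.0e+00] f [-4.6 -0.9  8.8] tq [-0.11  0.66  0.01] g 0.130
rack x,y -1.558272973731799 0.6569979401922248 underside 82.13742863020683
time_s: 13.6
ee_pos: [633.3, 199.8, 74.1]
tcp_rot: [-0.001, 0.627, 0.779, -0.001]
ft_force: [-6.6, -1.4, 10.1]
grip_width: 0.13
t13.60 pos [633.3 199.8  74.1] yaw_y 0.2145 zax [-3.3e-03 -9.0e-04 -1.0e+00] f [-6.6 -1.4 10.1] tq [-0.19  0.92  0.1 ] g 0.130
rack x,y -0.3411560092462997 0.6220125139479008 underside 82.1250544307577
```

Some rise in force; the stop should be within a few mm.

```bash
python3 -m crank '[[[0.04,0.009,0,0,0,0],[0,0,0,0,0,0]]]'; python3 rk.py
python3 -m crank '[[[0.04,0.009,0,0,0,0],[0,0,0,0,0,0]]]'; python3 rk.py
```

```text
time_s: 13.8
ee_pos: [633.4, 199.8, 74.2]
tcp_rot: [-0.002, 0.627, 0.779, -0.003]
ft_force: [-11.1, -3.9, 14.6]
grip_width: 0.126
t13.80 pos [633.4 199.8  74.2] yaw_y 0.2147 zax [-0.0067 -0.0019 -1.    ] f [-11.1  -3.9  14.6] tq [-0.39  1.5   0.17] g 0.126
rack x,y -0.30595038763398963 0.5389703787309528 underside 82.16871164296066
time_s: 14.0
ee_pos: [633.4, 199.7, 74.2]
tcp_rot: [-0.003, 0.627, 0.779, -0.004]
ft_force: [-16.9, -4.9, 19.8]
grip_width: 0.127
t14.00 pos [633.4 199.7  74.2] yaw_y 0.2150 zax [-0.0101 -0.0029 -0.9999] f [-16.9  -4.9  19.8] tq [-0.63  2.22  0.22] g 0.127
rack x,y -0.310474239525036 0.46004086232371744 underside 82.24074447562795
```

The plate stopped at rack x = -0.3 while the force climbed to 17 N, so it is against the stops. I'll ease the push, let go, rise out and check.

```bash
python3 -m crank '[[[-0.05,-0.011,0.01,0,0,0],[0,0,0,0,0,0]]]'; python3 rk.py
python3 -m crank '[[[0,0,0,0,0,0],[0,0,0,0,0,0],[0,0,0,0,0,0],[0,0,0,0,0,0],[0,0,0,0,0,0]]]' 1 60
python3 -m crank '[[[0,0,0,0,0,0],[0,0,0.15,0,0,0],[0,0,0.3,0,0,0],[0,0,0.3,0,0,0],[0,0,0.3,0,0,0]]]'; python3 st.py
python3 -m crank '[[[0,0,0.4,0,0,0],[0,0,0.4,0,0,0],[0,0,0.4,0,0,0],[0,0,0.4,0,0,0],[0,0,0,0,0,0]]]'; python3 st.py
```

```text
time_s: 14.2
ee_pos: [633.5, 199.7, 74.2]
tcp_rot: [-0.001, 0.627, 0.779, -0.002]
ft_force: [-8.1, -3.0, 10.0]
grip_width: 0.126
t14.20 pos [633.5 199.7  74.2] yaw_y 0.2148 zax [-0.0051 -0.0016 -1.    ] f [-8.1 -3.  10. ] tq [-0.34  1.07  0.21] g 0.126
rack x,y -0.1838414468971629 0.450445287957352 underside 82.19979415844274
time_s: 14.7
ee_pos: [637.4, 200.7, 73.5]
tcp_rot: [-0.0, 0.628, 0.779, -0.0]
ft_force: [-0.2, -0.2, -0.4]
grip_width: 0.959
time_s: 15.2
ee_pos: [638.0, 200.8, 128.3]
tcp_rot: [0.001, 0.628, 0.779, 0.001]
ft_force: [-0.9, -0.2, -0.0]
grip_width: 1.003
t15.20 pos [638.  200.8 128.3] yaw_y 0.2140 zax [ 1.6e-03  3.0e-04 -1.0e+00] f [-0.9 -0.2 -0. ] tq [ 0.04 -0.04  0.03] g 1.003
time_s: 15.7
ee_pos: [639.9, 201.2, 211.1]
tcp_rot: [0.002, 0.628, 0.779, 0.003]
ft_force: [0.5, -1.1, 1.6]
grip_width: 1.001
t15.70 pos [639.9 201.2 211.1] yaw_y 0.2140 zax [ 0.0075  0.0016 -1.    ] f [ 0.5 -1.1  1.6] tq [-0.01  0.04 -0.02] g 1.001
```

```bash
python3 -m crank '[[[-0.4,-0.3,0.2,0,0,0],[-0.7,-0.5,0,0,0,0],[-0.7,-0.6,0,0,0,0],[-0.7,-0.6,0,0,0,0],[-0.7,-0.6,0,0,0,0]]]'
python3 -m crank '[[[-0.4,-0.8,0,0,0,0],[-0.2,-0.9,0,0,0,0],[0,-0.9,0,0,0,0],[0,-0.6,0,0,0,0],[0,0,0,0,0,0]]]'
python3 - <<'E'
from fit import *
from st import st
st()
P={}
x,y,a,h=632,200.1,.22,80.1
out=[]
for n,(a0,b0,w) in dict(scene=(360,165,165),top=(60,80,165)).items():
    c=read_camera(n);k=400/w;cv2.imwrite(f"pics/{n}_end.png",c["image"])
    cr=cv2.resize(c["image"][b0:b0+w,a0:a0+w],(400,400),interpolation=cv2.INTER_CUBIC)
    R=np.array([[np.cos(a),-np.sin(a)],[np.sin(a),np.cos(a)]])
    for u,v in((60,80),(60,-80),(-60,80),(-60,-80)):
        q=proj(c,np.append(R@[u,v]+[x,y],h+4));cv2.circle(cr,tuple(int(t) for t in (q-[a0,b0]+.5)*k),3,(0,0,255),-1)
    out.append(cr);print(n,[(np.round(r["point"],1).tolist(),round(r["confidence"],2)) for r in place_of(c,"yellow_template_grip")],proj(c,(x,y,h+34)))
cv2.imwrite("pics/end.png",np.hstack(out))
E
```

```text
time_s: 16.2
ee_pos: [475.5, 69.8, 215.9]
tcp_rot: [-0.0, 0.627, 0.779, -0.0]
ft_force: [0.0, -0.3, -0.2]
grip_width: 1.0
time_s: 16.7
ee_pos: [447.4, -92.7, 216.3]
tcp_rot: [0.001, 0.629, 0.777, -0.0]
ft_force: [-0.8, 0.6, 0.2]
grip_width: 1.0
t16.70 pos [447.4 -92.7 216.3] yaw_y 0.2100 zax [ 7.0e-04 -1.7e-03 -1.0e+00] f [-0.8  0.6  0.2] tq [-0.05 -0.01 -0.03] g 1.000
scene [([450.9, 243.0], 0.7), ([366.8, 179.7], 0.6), ([154.2, 199.4], 0.58)] [448.38890169 242.02638154]
top [([179.8, 278.3], 0.68), ([133.4, 149.3], 0.61)] [134.52640396 152.01678119]
```

View pics/end.png

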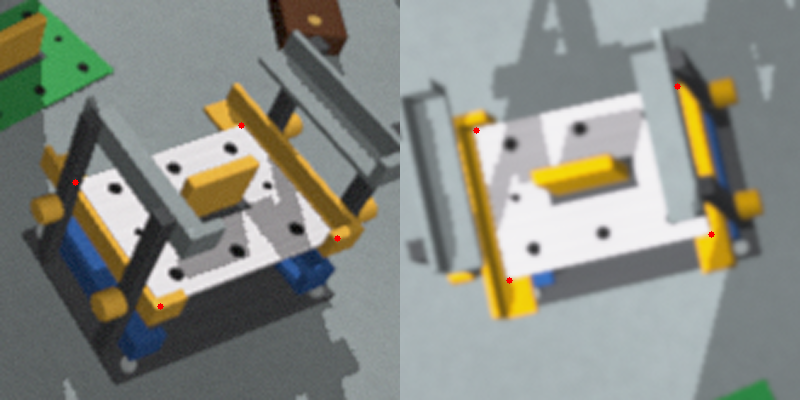

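The plate lies level on the yellow ledges. Its corners match the home-position dots in both views: scene crop (76,182), (242,125), (160,306); top crop (509,280), (711,234). The arm is clear, so I'm handing in.

```bash
python3 -m crank '[[[0,0,0,0,0,0],[0,0,0,0,0,0]]]' >/dev/null; python3 -c "
from plant import *
print(close_job())"
```

```text
the job is handed in; nothing more can be done
None
```

The aluminium template with the yellow grip is in the rack on the yellow rails, against the stops, and released. I handed the job in at about 17 s of the 43 s allowed.

- **Grasp:** The first attempt closed on nothing. The cameras showed the finger tips roughly 30–35 mm higher than the reported position. I did not find out why, but trusted the cameras, went lower and gripped the template on the second try.
- **Racking:** I slid the template in level, about 5 mm above the ledges, and set it down. I then pushed it in until it stopped moving while the wrist force rose to 17 N along x (about 26 N in total). I eased off, let go and backed away.
- **Last checks:** In both final pictures the visible plate corners match the computed home position to about 2 mm. The network's grip point is within 3 pixels of it. The gripper was open and clear, with about zero force. The reported TCP height still disagrees with the cameras.
- **Other templates:** I did not touch the blue or green templates. I did not measure the blue one again at the end.

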